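# Feed one block from a magazine and lay it in the tray

### The job

Push the sprung slide of the block magazine all the way in to its stop, reaching in at a slant under the sheet guard, and let it spring right back, so that only the bottom beech block is fed out onto the ledge and the stack drops down. Then lay that block flat in the empty grey tray, lengthwise along the tray; set it down, do not drop it. Leave the other two blocks in the magazine and do not disturb the carton, tape roll, tin and pulley standing behind.

Things in the scene. Friction and masses are not known exactly. Their poses are not given: they have to be found in the camera images.
- magazine: fixed magazine: aluminium base 78 (x) x 345 (y, -175 to +170) x 8 mm, on it a grey shaft 58 (x) x 112 (y), top at z = 128, with three stacked blocks. Origin: on the bench under the shaft's centre. Slide on the +y side, pushed to -y; at the foot of the -y side the mouth, 39 high, then the base as a ledge with a 7 mm lip at y = -169
- guard_edge (a point): middle of the free edge, underside, of the sheet steel guard: 70 mm wide (x), 3 thick, from the shaft's +y side (y = +56) to this edge (y = +100), underside z = 74, over the end of the stroke. An upright tool strikes it before the slide is home; one leaning back about 40 degrees (top towards +y) does not. Axes as the magazine's
- pusher (a joint): travel of the sprung slide in m: 0 out (at rest), 0.110 fully in against its stop; about 4 N to start it and 10 N at the end, it springs back by itself
- push_plate (a point): centre of the outer (+y) face of the slide's upright push plate (56 wide x 48 high mm, z = 10 to 58, rubber pad 48 x 40 on it); in the magazine's frame at y = +187, z = 34 mm when out and y = +77 when fully in; axes as the magazine's, push towards -y
- mouth (a point): middle of the sill of the mouth, on the ledge surface (z = 8 mm), in the outer face of the shaft; axes as the magazine's
- block_bottom: beech block 45 (x) x 90 (y) x 35 (z) mm, lowest of the three, 110 g; origin at the centre of its underside; starts inside the shaft (play of 5 mm each way along y) and, when the slide has been fully in, lies on the ledge with its near end at least 2 mm outside the shaft
- block_middle: same kind of block, second in the stack; origin at the centre of its underside; drops 35 mm to the bottom when the slide springs back
- block_top: same kind of block, top of the stack; origin at the centre of its underside
- tray: fixed low grey open tray, 190 (x, its length) x 140 (y) x 22 mm high, walls and floor 4 to 5 mm; origin at the centre of its underside
- white_carton: bystander: light carton 66 x 73 x 94 mm, origin at the centre of its underside
- tape_roll: bystander: roll of tape lying flat, 93 mm across, 48 high, origin at the centre of its underside
- tin: bystander: white round tin 90 mm across, 32 high, origin at the centre of its underside
- pulley: bystander: toothed pulley 54 mm across, 29 high, origin at the centre of its underside
Things that resemble listed ones, but are neither listed nor needed, are in the scene too. Leave any orange or yellow look-alike of the block_top alone.

How it is judged:
By the outcome, as a careful person would: the job done as asked, in the order asked, and still so for the second after the job is handed in, with the robot touching nothing.
It also fails if it takes over 56 s, if anything falls off the work surface, if the arm or the gripper's body presses on something with over 40 N, if the wrist force passes 120 N, or if a joint passes its speed limit or range.

### The arm

A 6-joint arm with a two-finger parallel gripper is mounted at the origin on a cart in front of the work surface, level with it; the furniture and walls round the work are solid. World frame = base frame: x ahead of the robot, y to its left, z up, the work surface at z = 0. Lengths are in m, angles in rad, forces in N, time in s.
With the tool pointing down it reaches from about 0.275 to 0.85 m from the base axis. Payload 5.2 kg.
Tool frame: the origin (TCP) lies at the very end of the fingers, on their centre line; the grasp point (between the pads) lies 19 mm behind it; z points along the fingers, y is the line along which they close (so a half turn about z gives the same grasp; the last joint's range is limited). The gripper opens to 85 mm and grips with 20 to 120 N. Pads are 22 mm wide; open, the fingers measure 114 mm over their backs; the gripper's body (76 mm by 85 mm) begins 54 mm behind the grasp point. The pads swing forward as they close: fully open they stand 13 mm farther back than shut.
Start: joints at [0.998, 0.259, 1.535, -0, 1.348, -0.203], TCP at [0.199, 0.513, 0.231] pointing down, gripper open.
Joint ranges: [-3.14, 3.14], [-0.91, 2.08], [0.19, 2.58], [-1.22, 4.36], [0.22, 2.71], [-3.12, 3.12]. Speed limits (rad/s): [2.57, 2.57, 3.14, 3.14, 3.14, 3.14].

### API

Orientations are given as a rotation vector (axis times angle).
In Python, from plant import arm gives the robot as it stands.
- The arm moves only by the shell command python3 -m pendant 'ROWS' [OPENING] [FORCE]. ROWS is JSON, a list of rows, each a list of 6 numbers: the shift along the world's x, y, z in m, then the turn, a rotation vector about the world's x, y, z in rad. A call has 1 to 8 rows; each row is the pose to reach, as a shift and turn from the pose commanded when the call began; what a row does not reach only later rows make up. A row lasts 1/10 s, in which the tool goes at most 50 mm and 8.59 degrees, less where a joint would pass 70% of its speed; a pose out of reach is approached as far as the arm can. A call with a gripper value outside its range is refused whole. OPENING is the finger opening in m, from 0 to 0.0854, set as the call begins (- or left out, the last holds). The fingers move at their own pace and stop on an object; FORCE is the grip in N (left out, the last holds). Time passes only in rows, so rows that repeat a pose let the fingers close. It gives the time, the measured TCP pose, the force, the opening and the grip force at its end, in the units of the state.
- arm.get_obs(): the state, without advancing time (a new reading comes with each control period).
- arm.grab_frame(name): name is "scene" or "side" or "wrist"; returns a dict with "pixels" (420x560x3 uint8, blue, green, red), "K" (3x3 intrinsics, pixels), "view" (4x4, takes a point from world to camera coordinates); the wrist camera has in their place "T_tool_cam" (4x4, takes a point from camera to tool coordinates, whose origin is the TCP and whose axes are the flange's). Camera axes: x right, y down, z forward; pixel columns grow to the right and rows downward; lengths in m; the calibration is good to about 2 mm. A picture is of the moment at which its call begins: read the wrist's pose just before it. There is no depth.
- arm.sign_off(): hands the job in; it is judged then, once.
The state is a dict: "clock": time; "joint_pos": joint angles; "joint_vel": joint speeds; "joint_efforts": joint torques, N m; "ee_pos": TCP position; "orientation": TCP orientation; "force": force on the tool from outside, world axes, zero at the start; "moment": the same for the moment, N m; "opening": finger opening in m; "gripper_force": force on a finger pad.
Only numpy, scipy, OpenCV 4.12 (cv2) and the standard library are available. Lean on these libraries where they do the work, as an engineer would, in place of code of your own. Each camera call takes 0.05 s, during which the arm holds its last target. There are 200 camera calls.

## Working session

There is one attempt and no reset: what is moved stays moved. The work goes in short steps, Python scripts to look and compute and a shell command to move; the robot and the scene stay as the last step left them, time stands still between calls to the robot, and variables do not carry over. Pictures are saved under pics/ and viewed, at most 10 in all, crops included, and the job is handed in when it is done.

```bash
ls; mkdir -p pics; cat > h.py <<'E'
import numpy as np, cv2
from plant import arm
from scipy.spatial.transform import Rotation as R
def shot(name,fn=None):
    o=arm.get_obs(); f=arm.grab_frame(name); K=np.array(f["K"])
    if name=="wrist":
        T=np.eye(4); q=np.array(o["orientation"]); T[:3,:3]=R.from_rotvec(q).as_matrix(); T[:3,3]=o["ee_pos"]
        V=np.linalg.inv(T@np.array(f["T_tool_cam"]))
    else: V=np.array(f["view"])
    im=np.ascontiguousarray(f["pixels"],dtype=np.uint8)
    if fn: cv2.imwrite("pics/"+fn,im); np.savez("pics/"+fn[:-4]+".npz",im=im,K=K,V=V)
    return im,K,V
def load(n):
    d=np.load("pics/"+n+".npz"); return d["im"],d["K"],d["V"]
def ray(K,V,uv):
    d=V[:3,:3].T@np.linalg.solve(K,[uv[0],uv[1],1.]); return -V[:3,:3].T@V[:3,3], d/np.linalg.norm(d)
def onz(K,V,uv,z):
    c,d=ray(K,V,uv); return c+d*(z-c[2])/d[2]
def tri(a,b):
    A=np.zeros((3,3));B=np.zeros(3)
    for c,d in (a,b):
        P=np.eye(3)-np.outer(d,d);A+=P;B+=P@c
    p=np.linalg.solve(A,B); return p,[np.linalg.norm((np.eye(3)-np.outer(d,d))@(p-c)) for c,d in (a,b)]
def proj(K,V,p):
    q=K@(V[:3,:3]@np.asarray(p)+V[:3,3]); return q[:2]/q[2]
E
python3 - <<'E'
from h import *
o=arm.get_obs(); print(o)
for n in("scene","side","wrist"):
    im,K,V=shot(n,n+"0.png"); print(n,K[0,0],K[0,2],K[1,2],(-V[:3,:3].T@V[:3,3]).round(3),V[2,:3].round(3))
a=cv2.imread("pics/scene0.png");b=cv2.imread("pics/side0.png")
E
```

```text
pics
{'clock': 0.0, 'joint_pos': array([ 9.98176579e-01,  2.59367361e-01,  1.53610155e+00,  3.15550617e-05,
        1.34799014e+00, -2.02812788e-01]), 'joint_vel': array([-1.20005536e-03, -2.74506586e-04,  2.84805908e-05,  1.34599780e-03,
        7.29160029e-04, -6.26675121e-04]), 'joint_efforts': array([ 5.75770664e-04, -4.46028578e+01, -2.90573108e+01, -2.72118350e-04,
        1.15639879e-02,  3.97430089e-07]), 'ee_pos': array([0.19847041, 0.51237331, 0.23045417]), 'orientation': array([-5.77462649e-01, -3.08731630e+00,  2.69521130e-03]), 'force': array([-0.10689388,  0.26783876,  0.07898705]), 'moment': array([0.02804439, 0.00291781, 0.03405188]), 'gripper_force': 0.0, 'opening': 0.08529684222352306}
scene 467.10026363855303 290.20931170198287 210.3996880019106 [-0.126  0.898  0.539] [ 0.594 -0.697 -0.4  ]
side 496.87709415556685 277.7143476439885 208.285660665361 [0.295 1.14  0.867] [ 0.204 -0.771 -0.604]
wrist 331.09622959077296 277.927078425749 208.1792114599006 [0.135 0.538 0.372] [ 0.25  -0.099 -0.963]
```

View pics/scene0.png

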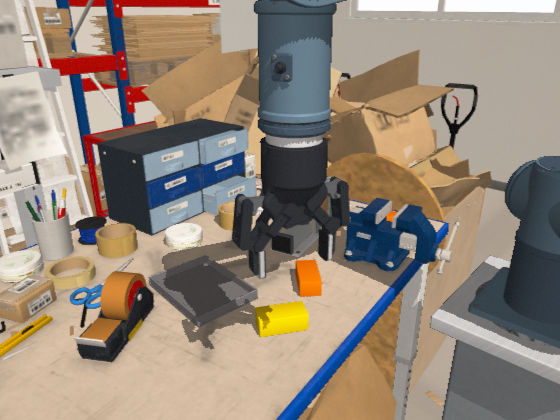

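View pics/side0.png

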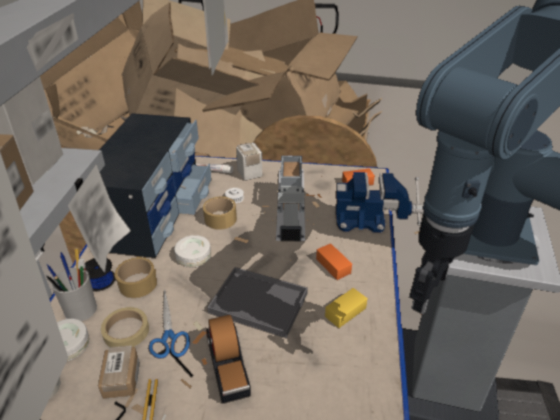

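The scene view shows the tray at about (203,290), and the arm hides the magazine. In the side view the magazine is at about (290,200), with its push plate near (290,232), facing the camera. The tray is at (257,300), with orange and yellow decoys at (334,261) and (346,307). I'll zoom in on the magazine and tray.

```bash
python3 - <<'E'
from h import *
im,K,V=load("side0"); c=im[140:340,200:400]; cv2.imwrite("pics/c1.png",cv2.resize(c,(800,800),interpolation=cv2.INTER_CUBIC)[:600] if 0 else cv2.resize(im[145:255,240:380],(760,597),interpolation=cv2.INTER_CUBIC))
for uv in[(290,240),(290,155),(257,300),(302,240),(278,240)]: print(uv,onz(K,V,uv,0.01).round(3))
for n,box in(("scene0",(140,250,265,330)),("side0",(200,262,315,340))):
    im,K,V=load(n); g=cv2.cvtColor(im,cv2.COLOR_BGR2HSV); x0,y0,x1,y1=box
    m=np.zeros(im.shape[:2],np.uint8); m[y0:y1,x0:x1]=((g[...,2]<105)&(g[...,1]<70))[y0:y1,x0:x1]*255
    m=cv2.morphologyEx(m,cv2.MORPH_OPEN,np.ones((3,3)))
    cs=max(cv2.findContours(m,0,2)[0],key=cv2.contourArea); h=cv2.convexHull(cs); q=cv2.approxPolyDP(h,6,True)[:,0]
    print(n,cv2.contourArea(cs)); 
    for p in q: print(p,onz(K,V,p,.022).round(3),onz(K,V,p,.0).round(3))
E
```

```text
(290, 240) [0.517 0.172 0.01 ]
(290, 155) [ 0.618 -0.248  0.01 ]
(257, 300) [0.542 0.395 0.01 ]
(302, 240) [0.487 0.164 0.01 ]
(278, 240) [0.548 0.18  0.01 ]
scene0 3765.0
[258 250] [0.549 0.22  0.022] [0.578 0.192 0.   ]
[252 290] [0.442 0.348 0.022] [0.466 0.324 0.   ]
[213 329] [0.407 0.479 0.022] [0.429 0.462 0.   ]
[194 324] [0.443 0.492 0.022] [0.467 0.475 0.   ]
[151 285] [0.608 0.469 0.022] [0.64 0.45 0.  ]
[203 255] [0.626 0.319 0.022] [0.658 0.295 0.   ]
side0 6102.0
[314 320] [0.402 0.431 0.022] [0.405 0.412 0.   ]
[300 339] [0.42  0.488 0.022] [0.424 0.471 0.   ]
[271 339] [0.479 0.503 0.022] [0.484 0.486 0.   ]
[209 313] [0.63  0.469 0.022] [0.639 0.451 0.   ]
[200 267] [0.703 0.338 0.022] [0.714 0.317 0.   ]
[292 262] [0.49  0.265 0.022] [0.495 0.242 0.   ]
```

View pics/c1.png

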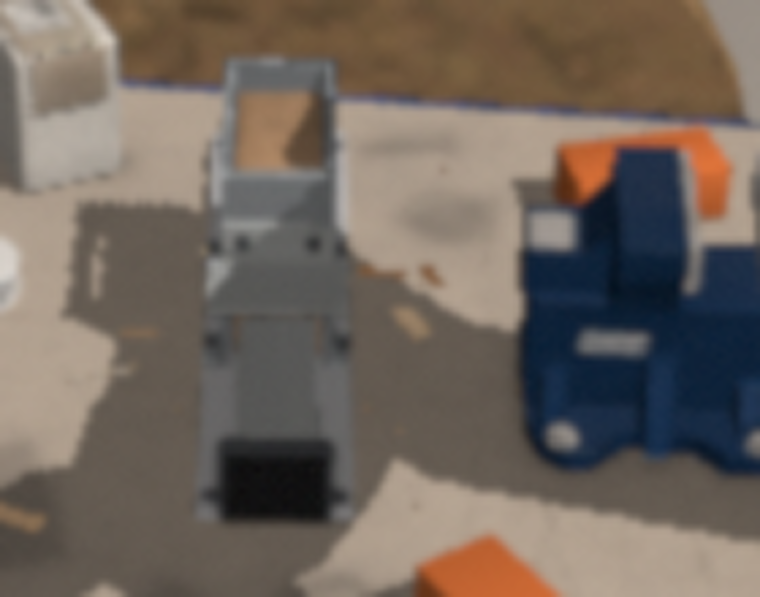

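The crop shows the magazine: the black pad spans (222..333, 440..520) in the crop, the guard lies above it, and the shaft rim runs from y 60 to 175 with a beech block visible inside. Next I'll compute a rough pose and plan a wrist view from above.

```bash
python3 - <<'E'
from h import *
im,K,V=load("side0")
f=lambda x,y:(240+x/5.4286,145+y/5.4286)
for n,p,z in[("padTL",(222,440),.054),("padTR",(333,440),.054),("padBL",(222,520),.014),("padBR",(333,520),.014),("rimBL",(228,60),.128),("rimBR",(335,60),.128),("rimFL",(215,175),.128),("rimFR",(345,178),.128),("guardL",(205,313),.077),("guardR",(352,315),.077),("baseL",(197,520),.008),("baseR",(352,520),.008)]:
    print(n,onz(K,V,f(*p),z).round(4))
f=arm.grab_frame("wrist");print(np.array(f["T_tool_cam"]).round(3));print(R.from_rotvec(arm.get_obs()["orientation"]).as_matrix().round(3))
E
```

```text
padTL [0.5416 0.1739 0.054 ]
padTR [0.4903 0.1609 0.054 ]
padBL [0.5387 0.1855 0.014 ]
padBR [0.4868 0.1723 0.014 ]
rimBL [ 0.5942 -0.0456  0.128 ]
rimBR [ 0.5396 -0.0593  0.128 ]
rimFL [0.5736 0.062  0.128 ]
rimFR [0.5108 0.0488 0.128 ]
guardL [0.5671 0.1075 0.077 ]
guardR [0.4967 0.0914 0.077 ]
baseL [0.5521 0.1818 0.008 ]
baseR [0.4793 0.1632 0.008 ]
[[-0.001 -0.963 -0.269  0.069]
 [ 1.    -0.001 -0.     0.001]
 [-0.    -0.269  0.963 -0.142]
 [ 0.     0.     0.     1.   ]]
[[-0.932  0.361 -0.001]
 [ 0.361  0.932 -0.001]
 [ 0.    -0.001 -1.   ]]
```

```bash
python3 -m pendant '[[0.04,-0.02,0.03,0,0,0],[0.08,-0.05,0.06,0,0,0],[0.11,-0.09,0.09,0,0,0],[0.14,-0.13,0.12,0,0,0],[0.17,-0.17,0.12,0,0,0],[0.2,-0.21,0.12,0,0,0],[0.22,-0.25,0.12,0,0,0],[0.22,-0.25,0.12,0,0,0]]' 0.04
```

```text
clock: 1.0
ee_pos: [0.4207, 0.2593, 0.3513]
orientation: [0.583, 3.086, -0.002]
force: [0.2, 0.6, -0.2]
opening: 0.0399
gripper_force: 0.0
```

```bash
python3 - <<'E'
from h import *
shot("wrist","w1.png"); shot("scene","scene1.png"); shot("side","side1.png")
E
```

```text
(no output)
```

View pics/w1.png

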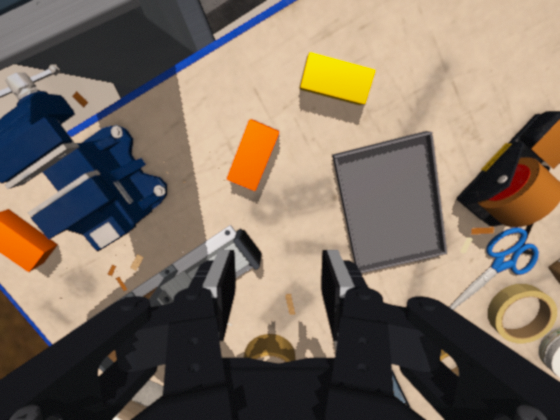

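The wrist view shows the whole tray, with rim corners at about (333,153), (432,132), (446,253) and (359,272). The push plate is near (245,247). I'll triangulate the tray corners between the wrist and side views.

```bash
python3 - <<'E'
from h import *
def quad(n,seed):
    im,K,V=load(n); g=cv2.cvtColor(im,cv2.COLOR_BGR2HSV)
    m=((g[...,2]<125)&(g[...,1]<60)).astype(np.uint8)*255
    m=cv2.morphologyEx(m,cv2.MORPH_OPEN,np.ones((3,3)))
    k,l=cv2.connectedComponents(m); c=cv2.findContours((l==l[seed[1],seed[0]]).astype(np.uint8),0,2)[0]
    c=max(c,key=cv2.contourArea); h=cv2.convexHull(c)
    for e in range(4,30):
        q=cv2.approxPolyDP(h,e,True)[:,0]
        if len(q)<=4: break
    print(n,cv2.contourArea(c),q.tolist(),cv2.boundingRect(c)); return q,K,V
qw,Kw,Vw=quad("w1",(390,200))
qs,Ks,Vs=quad("side0",(257,300))
for p in qw: print(p,onz(Kw,Vw,p,.022).round(4))
for p in qs: print(p,onz(Ks,Vs,p,.022).round(4))
# triangulate by matching at nearest z=.022 points
for p in qw:
    a=onz(Kw,Vw,p,.022); j=min(qs,key=lambda s:np.linalg.norm(onz(Ks,Vs,s,.022)-a))
    print(p,j,tri(ray(Kw,Vw,p),ray(Ks,Vs,j)))
E
```

```text
w1 62273.0 [[559, 419], [0, 419], [0, 380], [422, 132]] (0, 132, 560, 288)
side0 13250.0 [[283, 156], [389, 216], [308, 353], [190, 280]] (190, 156, 202, 198)
[559 419] [1.0307 0.563  0.022 ]
[  0 419] [ 0.6643 -0.3737  0.022 ]
[  0 380] [ 0.5918 -0.3244  0.022 ]
[422 132] [0.4507 0.4626 0.022 ]
[283 156] [ 0.6341 -0.2168  0.022 ]
[389 216] [0.2735 0.0201 0.022 ]
[308 353] [0.3971 0.5178 0.022 ]
[190 280] [0.7099 0.3847 0.022 ]
[559 419] [190 280] (array([0.6918605 , 0.46648392, 0.18634162]), [np.float64(0.06547285459234783), np.float64(0.06547285459234797)])
[  0 419] [283 156] (array([ 0.71136027, -0.48745566, -0.10367206]), [np.float64(0.03901960628889838), np.float64(0.039019606288898286)])
[  0 380] [283 156] (array([ 0.77938018, -0.80601675, -0.34736842]), [np.float64(0.0031093171659363375), np.float64(0.0031093171659364064)])
[422 132] [308 353] (array([ 0.43081592,  0.47955826, -0.0225428 ]), [np.float64(0.02824158607090433), np.float64(0.028241586070904278)])
```

```bash
python3 - <<'E'
from h import *
im,K,V=load("w1"); a=cv2.resize(im[210:320,90:290],(800,440),interpolation=cv2.INTER_CUBIC)
cv2.imwrite("pics/c2.png",a)
E
```

```text
(no output)
```

View pics/c2.png

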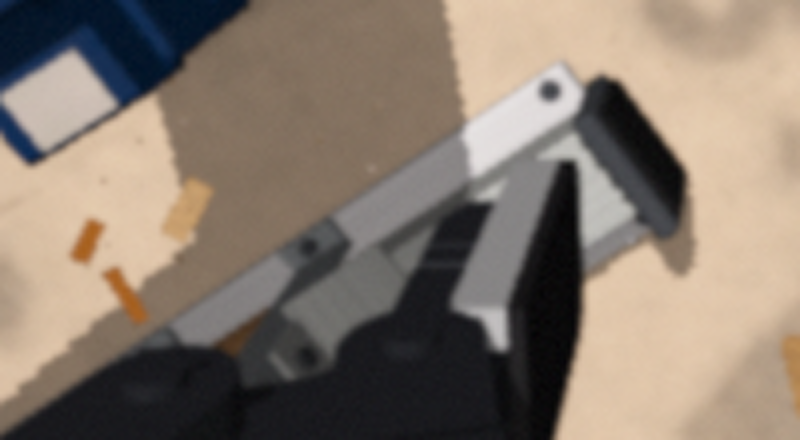

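The crop shows the base's +y corner on the robot side at crop (563,63), with the base edge running to about (150,340). The plate's top edge runs (590,95)–(660,225).

```bash
python3 - <<'E'
from h import *
im,K,V=load("w1"); f=lambda x,y:(90+x/4,210+y/4)
for n,p,z in[("baseR+y",(563,63),.008),("edge",(150,340),.008),("plTopOutR",(607,78),.058),("plTopOutL",(682,180),.058),("plBotL",(672,236),.058),("padtopL_in",(655,230),.058),("in R",(583,112),.058)]: print(n,onz(K,V,f(*p),z).round(4))
i2,Ks,Vs=load("side0")
print("tri base",tri(ray(K,V,f(563,63)),ray(Ks,Vs,(240+352/5.4286,145+520/5.4286))))
# base edge by gradient: sample line subpixel skipped. Tray corners
C=[(333,153),(432,132),(446,253),(359,272)]
P=[onz(K,V,c,.022) for c in C]
print(np.round(P,4)); print([np.linalg.norm(P[i]-P[(i+1)%4]).round(4) for i in range(4)],np.mean(P,0).round(4))
S=[(292,262+0)]
# tray outline in side by adaptive: print rough mask inside lookup
g=cv2.cvtColor(i2,cv2.COLOR_BGR2GRAY)
for p in P: print("side px pred",proj(Ks,Vs,p).round(1))
a=cv2.resize(i2[255:350,195:325],(780,570),interpolation=cv2.INTER_CUBIC)
for p in P:
    q=proj(Ks,Vs,p); 
    cv2.circle(a,(int((q[0]-195+.5)*6),int((q[1]-255+.5)*6)),4,(0,0,255),-1)
cv2.imwrite("pics/c3.png",a)
E
```

```text
baseR+y [0.4832 0.1569 0.008 ]
edge [ 0.5312 -0.0492  0.008 ]
plTopOutR [0.4808 0.1822 0.058 ]
plTopOutL [0.5258 0.1919 0.058 ]
plBotL [0.5446 0.1803 0.058 ]
padtopL_in [0.5402 0.1755 0.058 ]
in R [0.4893 0.1694 0.058 ]
tri base (array([0.48264952, 0.15553656, 0.00187877]), [np.float64(0.002037585090830819), np.float64(0.0020375850908309068)])
[[0.433  0.3384 0.022 ]
 [0.4557 0.4755 0.022 ]
 [0.6406 0.4506 0.022 ]
 [0.6224 0.3165 0.022 ]]
[np.float64(0.139), np.float64(0.1865), np.float64(0.1352), np.float64(0.1908)] [0.5379 0.3953 0.022 ]
side px pred [308.7 287.3]
side px pred [285.  331.1]
side px pred [207.5 306. ]
side px pred [234.3 266.9]
```

View pics/c3.png

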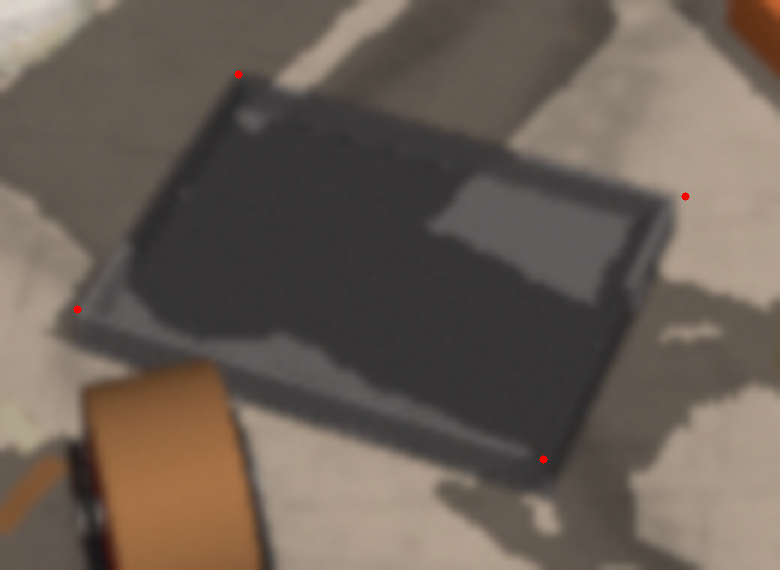

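The tray rim points agree between the two views at z≈0.022, with sides of 187–191 by 135–139 mm. That gives a tray centre of (0.538,0.395) and a yaw of about −7.5°. The magazine origin is about (0.557,0.001) with a yaw of about 13.4°. Next I'll work out the leaning push pose.

```bash
cat > pose.py <<'E'
from h import *
from numpy import sin,cos,radians
yaw=radians(13.4); O=np.array([.557,.001,0]); xm=np.array([cos(yaw),sin(yaw),0]); ym=np.array([-sin(yaw),cos(yaw),0]); k=np.array([0,0,1.])
def M(x,y,z): return O+x*xm+y*ym+z*k
def lean(th):
    z=-sin(th)*ym-cos(th)*k; y=-xm; return np.c_[np.cross(y,z),y,z]
def delta(p,Rt):
    o=arm.get_obs(); return (p-o["ee_pos"]).round(4), R.from_matrix(Rt@R.from_rotvec(o["orientation"]).as_matrix().T).as_rotvec().round(4)
E
python3 - <<'E'
from pose import *
th=radians(48)
print(M(0,.187,.034),ym)
for p in (M(0,.26,.10),M(0,.225,.027)):
    d,r=delta(p,lean(th)); print(p.round(4),d,r,np.degrees(np.linalg.norm(r)))
print(arm.get_obs()["joint_pos"].round(3))
E
```

```text
[0.51366314 0.18290909 0.034     ] [-0.2317479   0.97277588  0.        ]
[0.4967 0.2539 0.1   ] [ 0.0775 -0.0079 -0.2511] [-0.6674  0.7676  2.0259] 129.8846583851245
[0.5049 0.2199 0.027 ] [ 0.0856 -0.0419 -0.3241] [-0.6674  0.7676  2.0259] 129.8846583851245
[ 0.332  0.102  1.44   0.     1.6   -0.866]
```

```bash
python3 - <<'E'
from pose import *
def wr(Rt,q1,a):
    B=(R.from_euler("z",q1)*R.from_euler("y",a)).as_matrix().T@Rt@R.from_euler("z",-np.pi/2).as_matrix()
    out=[]
    q5=np.arccos(B[2,2]); q4=np.arctan2(B[1,2],B[0,2]); q6=np.arctan2(B[2,1],-B[2,0]); return np.round([q4,q5,q6],2)
o=arm.get_obs();q=o["joint_pos"]; print(wr(R.from_rotvec(o["orientation"]).as_matrix(),q[0],q[1]+q[2]),q[3:].round(2))
for th in(40,48):
  for q1 in(.4,.6):
    for a in(1.6,1.9,2.1):
      Rt=lean(radians(th)); F=Rt@np.diag([-1,-1,1]); print(th,q1,a,"camTop",wr(Rt,q1,a),"camLow",wr(F,q1,a))
E
```

```text
[ 0.    1.6  -0.87] [ 0.    1.6  -0.87]
40 0.4 1.6 camTop [-0.69  1.65 -3.  ] camLow [-0.69  1.65  0.15]
40 0.4 1.9 camTop [-0.7   1.42 -2.8 ] camLow [-0.7   1.42  0.34]
40 0.4 2.1 camTop [-0.73  1.27 -2.67] camLow [-0.73  1.27  0.47]
40 0.6 1.6 camTop [-0.66  1.78 -2.84] camLow [-0.66  1.78  0.3 ]
40 0.6 1.9 camTop [-0.64  1.54 -2.66] camLow [-0.64  1.54  0.49]
40 0.6 2.1 camTop [-0.66  1.38 -2.53] camLow [-0.66  1.38  0.61]
48 0.4 1.6 camTop [-0.83  1.67 -3.01] camLow [-0.83  1.67  0.13]
48 0.4 1.9 camTop [-0.83  1.47 -2.79] camLow [-0.83  1.47  0.35]
48 0.4 2.1 camTop [-0.85  1.34 -2.64] camLow [-0.85  1.34  0.51]
48 0.6 1.6 camTop [-0.8   1.82 -2.87] camLow [-0.8   1.82  0.27]
48 0.6 1.9 camTop [-0.77  1.61 -2.66] camLow [-0.77  1.61  0.49]
48 0.6 2.1 camTop [-0.77  1.46 -2.52] camLow [-0.77  1.46  0.63]
```

```bash
python3 - <<'E'
from pose import *
th=radians(48); F=lean(th)@np.diag([-1,-1,1])
for p in (M(0,.26,.12),M(0,.225,.027)):
    d,r=delta(p,F); print(p.round(4),d,r,np.degrees(np.linalg.norm(r)),(r/8).round(3))
E
```

```text
[0.4967 0.2539 0.12  ] [ 0.0775 -0.0079 -0.2311] [-0.6564 -0.5711 -0.9051] 71.93352613026387 [-0.082 -0.071 -0.113]
[0.5049 0.2199 0.027 ] [ 0.0856 -0.0419 -0.3241] [-0.6564 -0.5711 -0.9051] 71.93352613026387 [-0.082 -0.071 -0.113]
```

```bash
python3 -m pendant '[[0.01,0,-0.01,-0.073,-0.0635,-0.1005],[0.02,0,-0.02,-0.146,-0.127,-0.201],[0.03,0,-0.03,-0.219,-0.19,-0.302],[0.04,0,-0.045,-0.292,-0.254,-0.402],[0.05,0,-0.06,-0.365,-0.317,-0.503],[0.06,0,-0.075,-0.438,-0.381,-0.603],[0.07,0,-0.09,-0.511,-0.444,-0.704],[0.0775,-0.005,-0.105,-0.583,-0.508,-0.805]]' 0.0; python3 - <<'E'
from pose import *
F=lean(radians(48))@np.diag([-1,-1,1])
for p in (M(0,.26,.12),M(0,.225,.027)): print(*delta(p,F))
print(arm.get_obs()["joint_pos"].round(2))
E
```

```text
clock: 1.95
ee_pos: [0.4955, 0.2603, 0.2457]
orientation: [1.419, 2.035, -0.606]
force: [0.1, 0.1, 0.9]
opening: -0.0
gripper_force: 0.0
[ 0.0012 -0.0064 -0.1257] [-0.0703 -0.0607 -0.1026]
[ 0.0093 -0.0405 -0.2187] [-0.0703 -0.0607 -0.1026]
[ 0.69  0.49  1.39 -0.69  1.59  0.44]
```

```bash
python3 -m pendant '[[0,0,-0.03,-0.035,-0.03,-0.051],[0,0,-0.07,-0.07,-0.061,-0.103],[0.001,-0.003,-0.11,-0.07,-0.061,-0.103],[0.001,-0.006,-0.15,-0.07,-0.061,-0.103],[0.001,-0.006,-0.185,-0.07,-0.061,-0.103],[0.001,-0.006,-0.21,-0.07,-0.061,-0.103],[0.002,-0.01,-0.218,-0.07,-0.061,-0.103],[0.003,-0.014,-0.218,-0.07,-0.061,-0.103]]'; python3 - <<'E'
from pose import *
shot("scene","s2.png");shot("side","d2.png");shot("wrist","w2.png")
a=np.hstack([cv2.resize(cv2.imread("pics/s2.png")[170:320,170:370],(400,300)),cv2.resize(cv2.imread("pics/d2.png")[140:290,200:400],(400,300))]);
cv2.imwrite("pics/c4.png",np.vstack([a,np.hstack([cv2.resize(cv2.imread("pics/w2.png"),(400,300)),np.zeros((300,400,3),np.uint8)])]))
F=lean(radians(48))@np.diag([-1,-1,1])
for p in (M(0,.195,.027),M(0,.0845,.027)): print(*delta(p,F))
print(arm.get_obs()["joint_pos"].round(2))
E
```

```text
clock: 2.75
ee_pos: [0.4983, 0.2442, 0.0273]
orientation: [1.488, 1.89, -0.666]
force: [1.1, 0.4, 0.8]
opening: -0.0003
gripper_force: 0.0
[ 0.0119 -0.0537 -0.0029] [-0.0036 -0.0013  0.0002]
[ 0.0375 -0.1612 -0.0029] [-0.0036 -0.0013  0.0002]
[ 0.68  0.79  1.51 -0.75  1.36  0.82]
```

View pics/c4.png

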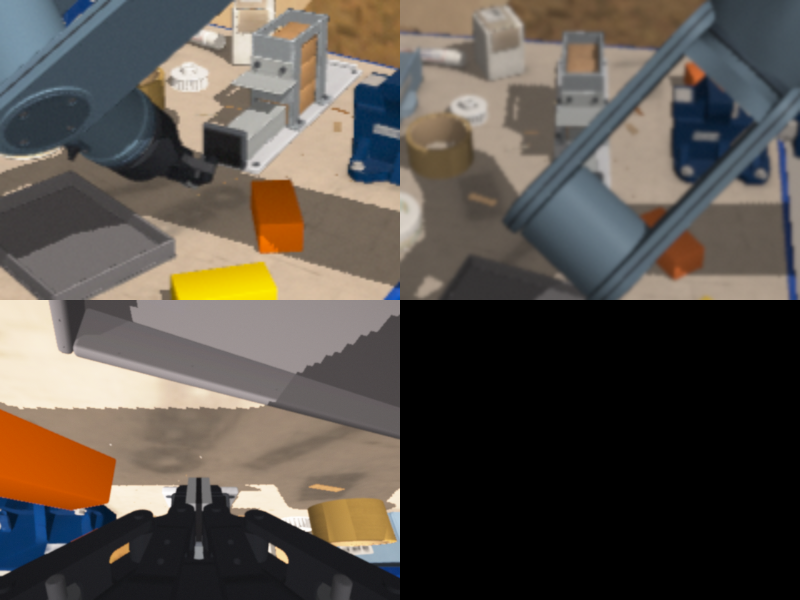

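The arm leans in front of the slide and the wrist view shows the plate centred behind the closed fingers. The scene picture now shows the magazine clear, with the plate at about (283,243). Now I'll push.

```bash
python3 -m pendant '[[0.003,-0.014,-0.003,0,0,0],[0.0065,-0.028,-0.003,0,0,0],[0.0098,-0.042,-0.003,0,0,0],[0.013,-0.056,-0.003,0,0,0],[0.0163,-0.07,-0.003,0,0,0],[0.0195,-0.084,-0.003,0,0,0],[0.0228,-0.098,-0.003,0,0,0],[0.026,-0.112,-0.003,0,0,0]]'; python3 - <<'E'
from pose import *
F=lean(radians(48))@np.diag([-1,-1,1]); print(*delta(M(0,.0845,.027),F))
E
```

```text
clock: 3.7
ee_pos: [0.5252, 0.1321, 0.0256]
orientation: [1.492, 1.89, -0.661]
force: [-5.6, 11.8, 5.0]
opening: -0.0001
gripper_force: 6.4
[ 0.0122 -0.0489  0.0014] [-0.0051 -0.0026  0.0006]
```

```bash
python3 -m pendant '[[0.0025,-0.01,0.001,0,0,0],[0.005,-0.02,0.001,0,0,0],[0.007,-0.028,0.001,0,0,0],[0.0085,-0.035,0.001,0,0,0],[0.0097,-0.04,0.001,0,0,0],[0.0097,-0.04,0.001,0,0,0]]'; python3 - <<'E'
from pose import *
F=lean(radians(48))@np.diag([-1,-1,1]); print(*delta(M(0,.0845,.027),F)); print(arm.get_obs()["force"])
shot("scene","s3.png")
E
```

```text
clock: 4.3
ee_pos: [0.5345, 0.0918, 0.0258]
orientation: [1.493, 1.89, -0.662]
force: [-4.4, 8.2, 0.1]
opening: -0.0005
gripper_force: 4.1
[ 0.003  -0.0086  0.0012] [-0.0051 -0.0039  0.0012]
[-4.36564527  8.19765435  0.12151881]
```

```bash
python3 -m pendant '[[0.001,-0.004,0.001,0,0,0],[0.0019,-0.008,0.001,0,0,0],[0.0019,-0.008,0.001,0,0,0]]'; python3 -m pendant '[[0.0007,-0.003,0,0,0,0],[0.0007,-0.003,0,0,0,0]]'
```

```text
clock: 4.65
ee_pos: [0.5362, 0.0844, 0.026]
orientation: [1.493, 1.892, -0.662]
force: [-4.1, 8.7, -2.8]
opening: 0.0
gripper_force: 4.5
clock: 4.85
ee_pos: [0.5368, 0.0816, 0.026]
orientation: [1.493, 1.892, -0.661]
force: [-3.8, 8.2, -3.0]
opening: -0.0002
gripper_force: 4.6
```

```bash
python3 -m pendant '[[0.0007,-0.003,0,0,0,0],[0.0007,-0.003,0,0,0,0]]'; python3 -m pendant '[[0.0007,-0.003,0,0,0,0],[0.0007,-0.003,0,0,0,0]]'
```

```text
clock: 5.05
ee_pos: [0.5375, 0.0786, 0.026]
orientation: [1.493, 1.892, -0.661]
force: [-3.3, 9.5, -3.8]
opening: -0.0
gripper_force: 4.7
clock: 5.25
ee_pos: [0.5379, 0.0769, 0.0259]
orientation: [1.494, 1.893, -0.659]
force: [-7.9, 15.5, 0.5]
opening: -0.0002
gripper_force: 8.7
```

```bash
python3 - <<'E'
from pose import *
o=arm.get_obs(); p=o["ee_pos"]-O; print(p@xm,p@ym,o["ee_pos"],o["force"],o["force"]@ym)
a=shot("scene","s4.png")[0]; cv2.imwrite("pics/c5.png",cv2.resize(a[140:290,200:400],(800,600),interpolation=cv2.INTER_CUBIC))
E
```

```text
-0.0009443788829329898 0.0782944400892761 [0.53793676 0.07694408 0.02594305] [-7.86009437 15.54461174  0.51708152] 16.942983724748125
```

View pics/c5.png

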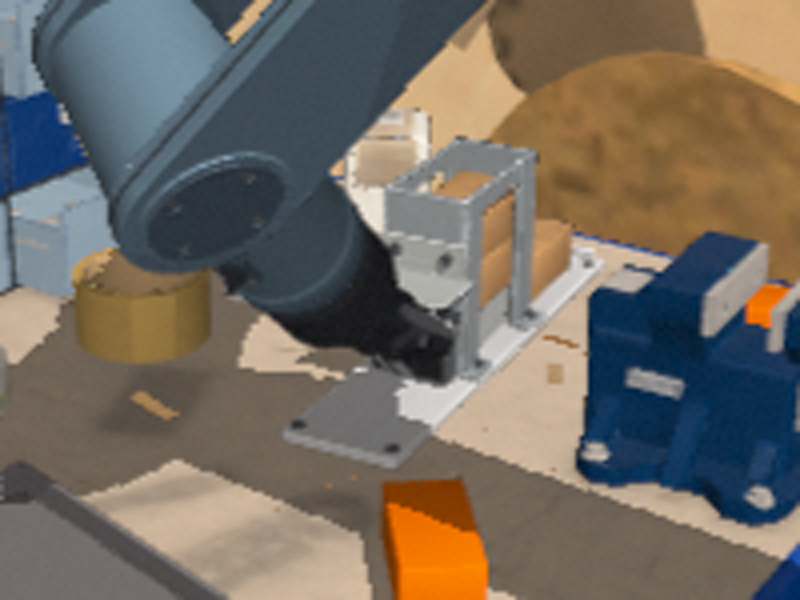

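The slide is in under the guard and the beech block is out on the ledge at crop (550,255). Force rises at the stop, so I'll press a little more to confirm it, then retreat.

```bash
python3 -m pendant '[[0.0007,-0.003,0,0,0,0],[0.0007,-0.003,0,0,0,0]]'
```

```text
clock: 5.5
ee_pos: [0.5381, 0.0767, 0.0258]
orientation: [1.495, 1.895, -0.654]
force: [-15.1, 31.5, 6.0]
opening: 0.0
gripper_force: 17.0
```

The stop is confirmed: force rose to 35 N with almost no motion. Retreating along +y.

```bash
python3 -m pendant '[[-0.0046,0.0195,0,0,0,0],[-0.0093,0.039,0,0,0,0],[-0.0139,0.0585,0,0,0,0],[-0.0186,0.078,0,0,0,0],[-0.0232,0.0975,0,0,0,0],[-0.0278,0.117,0,0,0,0],[-0.0325,0.1365,0,0,0,0],[-0.0371,0.156,0.005,0,0,0]]'; python3 - <<'E'
from pose import *
V0=lean(0)@np.diag([-1,-1,1])
o=arm.get_obs(); print(o["force"],o["joint_pos"].round(2))
print(M(0,-.115,.3),*delta(M(0,-.115,.3),V0)); shot("scene","s5.png"); shot("side","d5.png")
E
```

```text
clock: 6.3
ee_pos: [0.5021, 0.2277, 0.0319]
orientation: [1.491, 1.889, -0.666]
force: [1.0, 0.7, -0.2]
opening: -0.0001
gripper_force: 0.0
[ 0.99860421  0.66724584 -0.24380068] [ 0.66  0.78  1.54 -0.76  1.34  0.81]
[ 0.58365101 -0.11086923  0.3       ] [ 0.0815 -0.3386  0.2681] [ 8.136e-01  1.892e-01 -5.000e-04]
```

```bash
python3 -m pendant '[[0,0.01,0.04,0.0,0.0,0],[0,0.01,0.085,0.1,0.023,0],[0,0,0.13,0.23,0.053,0],[0.005,-0.01,0.18,0.365,0.085,0],[0.01,-0.03,0.22,0.5,0.116,0],[0.02,-0.07,0.26,0.63,0.147,0],[0.03,-0.11,0.29,0.76,0.177,0],[0.04,-0.15,0.31,0.814,0.189,0]]' 0.065; python3 -m pendant '[[0.01,-0.04,0,0,0,0],[0.02,-0.08,0,0,0,0],[0.03,-0.12,0,0,0,0],[0.04,-0.16,0,0,0,0],[0.041,-0.185,0,0,0,0],[0.041,-0.185,0,0,0,0]]'; python3 - <<'E'
from pose import *
V0=lean(0)@np.diag([-1,-1,1])
print(arm.get_obs()["joint_pos"].round(2)); print(*delta(M(0,-.115,.3),V0)); shot("wrist","w6.png"); shot("side","d6.png"); shot("scene","s6.png")
E
```

```text
clock: 7.2
ee_pos: [0.542, 0.0779, 0.344]
orientation: [1.948, 2.461, 0.012]
force: [1.2, 0.6, -0.6]
opening: 0.065
gripper_force: 0.0
clock: 7.8
ee_pos: [0.5819, -0.1084, 0.3392]
orientation: [-1.954, -2.459, 0.001]
force: [-0.5, 1.1, -0.6]
opening: 0.065
gripper_force: 0.0
[-0.37  0.29  1.23 -0.    1.62 -0.6 ]
[ 0.0017 -0.0024 -0.0392] [ 0.     -0.0006  0.0061]
```

View pics/w6.png

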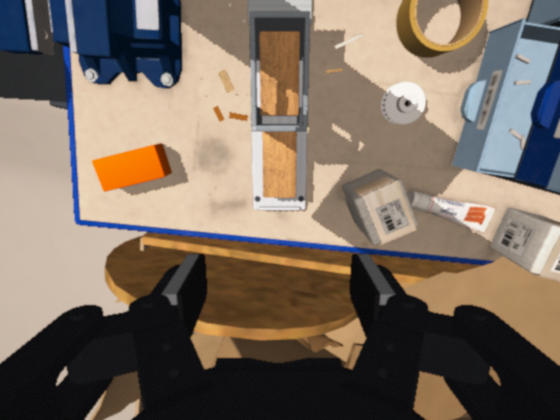

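The wrist view shows the fed block on the ledge, spanning about u 263–297 and v 131–198. The carton is near (380,208), about 90 mm from the ledge centreline. Next I'll measure the block by colour mask and check it against the scene view.

```bash
python3 - <<'E'
from pose import *
im,K,V=load("w6"); g=cv2.cvtColor(im,cv2.COLOR_BGR2HSV)
m=((g[...,1]>85)&(g[...,0]<25)).astype(np.uint8)*255; w=np.zeros_like(m); w[130:206,250:310]=m[130:206,250:310]
w=cv2.morphologyEx(w,cv2.MORPH_OPEN,np.ones((3,3)))
c=max(cv2.findContours(w,0,2)[0],key=cv2.contourArea); r=cv2.minAreaRect(c); b=cv2.boxPoints(r); print(r,cv2.contourArea(c))
P=np.array([onz(K,V,p,.043) for p in b]); print(P.round(4)); 
for p in P: d=p-O; print("mag",(d@xm).round(4),(d@ym).round(4))
e=[np.linalg.norm(P[i]-P[(i+1)%4]) for i in range(4)]; print(np.round(e,4))
# base far corners eye-read and rows of sat
for p in[(252,209),(306,209)]: q=onz(K,V,p,.008); d=q-O; print("baseend",q.round(4),(d@xm).round(4),(d@ym).round(4))
for v in(140,160,180,194): print(v,[u for u in range(250,310) if m[v,u]][::1][:1],[u for u in range(250,310) if m[v,u]][-1:],im[v,258:306:3].sum(1).tolist())
a=cv2.imread("pics/s6.png")[150:270,230:390]; cv2.imwrite("pics/c6.png",cv2.resize(a,(800,600),interpolation=cv2.INTER_CUBIC))
E
```

```text
((279.5, 164.5), (65.0, 33.0), 90.0) 2058.5
[[ 0.5519 -0.0654  0.043 ]
 [ 0.5934 -0.0558  0.043 ]
 [ 0.614  -0.1396  0.043 ]
 [ 0.5703 -0.1497  0.043 ]]
mag -0.0204 -0.0634
mag 0.0222 -0.0637
mag 0.0229 -0.15
mag -0.022 -0.1497
[0.0426 0.0863 0.0449 0.0863]
baseend [ 0.5586 -0.18    0.008 ] -0.0404 -0.1764
baseend [ 0.6367 -0.1619  0.008 ] 0.0397 -0.177
140 [263] [295] [686, 675, 520, 533, 491, 490, 410, 311, 294, 311, 311, 304, 271, 389, 416, 425]
160 [263] [295] [687, 675, 483, 490, 517, 498, 494, 467, 506, 499, 484, 477, 416, 417, 413, 423]
180 [263] [295] [690, 681, 469, 468, 477, 486, 476, 483, 484, 488, 480, 467, 412, 407, 417, 423]
194 [264] [295] [684, 681, 446, 442, 497, 478, 482, 454, 464, 472, 464, 456, 411, 412, 409, 429]
```

View pics/c6.png

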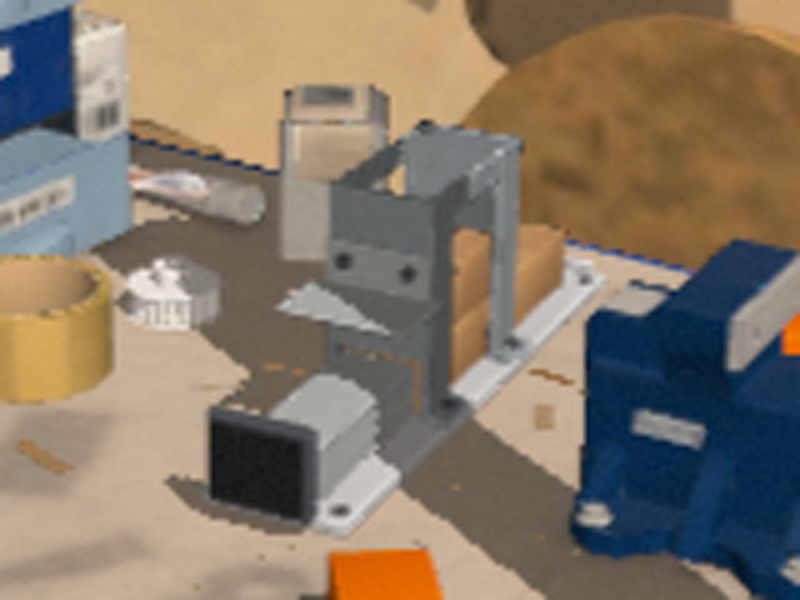

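The scene crop shows the slide fully back (plate near crop (260,465)), the other two blocks dropped in the shaft, and the fed block on the ledge with its far top corner at crop (565,237). Next come the height check by triangulation and the grasp offsets.

```bash
python3 - <<'E'
from pose import *
im,K,V=load("w6"); s,Ks,Vs=load("s6")
print(proj(Ks,Vs,[.5703,-.1497,.043]), tri(ray(K,V,(263,197.5)),ray(Ks,Vs,(230+565/5,150+237/5))))
V0=lean(0)@np.diag([-1,-1,1])
for t in(M(.001,-.115,.10),M(.001,-.115,.013)): print(*delta(t,V0))
E
```

```text
[342.3773281 194.871193 ] (array([ 0.57021848, -0.15284147,  0.03418402]), [np.float64(0.0003715690788686668), np.float64(0.00037156907886868397)])
[ 0.0025 -0.007  -0.2402] [-0.0018  0.0009  0.001 ]
[ 0.0025 -0.007  -0.3272] [-0.0018  0.0009  0.001 ]
```

```bash
python3 -m pendant '[[0.002,-0.004,-0.04,0.067,0.016,0],[0.002,-0.004,-0.08,0.134,0.032,0],[0.002,-0.004,-0.12,0.136,0.032,0],[0.002,-0.004,-0.16,0.136,0.032,0],[0.002,-0.004,-0.2,0.136,0.032,0],[0.002,-0.004,-0.235,0.136,0.032,0],[0.002,-0.004,-0.25,0.136,0.032,0],[0.002,-0.004,-0.25,0.136,0.032,0]]'; python3 - <<'E'
from pose import *
im,K,V=shot("wrist","w7.png"); g=cv2.cvtColor(im,cv2.COLOR_BGR2HSV)
V0=lean(radians(-8))@np.diag([-1,-1,1])
print(*delta(M(.001,-.112,.014),V0))
# triangulate block features: predicted pixel of block top corners
m=((g[...,1]>85)&(g[...,0]<25)).astype(np.uint8)*255
for x in(-.0215,.0235): print(proj(K,V,M(x,-.15,.043)),proj(K,V,M(x,-.065,.043)))
E
```

```text
clock: 8.75
ee_pos: [0.5827, -0.1053, 0.0879]
orientation: [-1.873, -2.374, -0.133]
force: [-0.2, 0.5, -0.1]
opening: 0.065
gripper_force: 0.0
[-0.0001 -0.0016 -0.0759] [-0.0026 -0.0001 -0.0013]
[242.70328969 309.69603616] [240.84070631 171.46622073]
[315.4728815  309.84556761] [317.71221926 171.53549519]
```

View pics/w7.png

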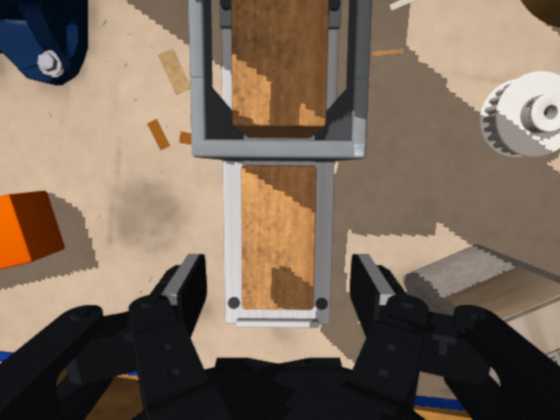

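The block sits at u 241–315, v 165–310 at this second height. The prediction for a top at z=0.043 is 243–315 and 310, so its height and place are confirmed. Before lowering, I'll check the clearance to the carton.

```bash
python3 - <<'E'
from pose import *
im,K,V=load("w7")
for p in[(405,280),(430,308)]:
  for z in(0,.05,.094): d=onz(K,V,p,z)-O; print(p,z,(d@xm).round(3),(d@ym).round(3))
im,K,V=load("w6")
for p in[(345,190),(375,172),(383,247),(352,205)]:
  for z in(0,.094): d=onz(K,V,p,z)-O; print("w6",p,z,(d@xm).round(3),(d@ym).round(3))
E
```

```text
(405, 280) 0 0.095 -0.146
(405, 280) 0.05 0.075 -0.128
(405, 280) 0.094 0.058 -0.113
(430, 308) 0 0.115 -0.168
(430, 308) 0.05 0.091 -0.146
(430, 308) 0.094 0.07 -0.126
w6 (345, 190) 0 0.098 -0.15
w6 (345, 190) 0.094 0.079 -0.129
w6 (375, 172) 0 0.14 -0.124
w6 (375, 172) 0.094 0.113 -0.108
w6 (383, 247) 0 0.161 -0.242
w6 (383, 247) 0.094 0.13 -0.203
w6 (352, 205) 0 0.109 -0.173
w6 (352, 205) 0.094 0.088 -0.148
```

The carton's nearest edge is at mag x ≈ 0.097, leaving about 50 mm. Descending and gripping.

```bash
python3 -m pendant '[[0,-0.001,-0.02,0,0,0],[0,-0.001,-0.04,0,0,0],[0,-0.001,-0.06,0,0,0],[0,-0.001,-0.07,0,0,0],[0,-0.001,-0.075,0,0,0],[0,-0.001,-0.075,0,0,0]]'; python3 -m pendant '[[0,0,0,0,0,0],[0,0,0,0,0,0],[0,0,0,0,0,0],[0,0,0,0,0,0],[0,0,0,0,0,0],[0,0,0,0,0,0]]' 0.03 40
```

```text
clock: 9.4
ee_pos: [0.5851, -0.1085, 0.016]
orientation: [-1.878, -2.378, -0.135]
force: [-0.2, 0.9, 0.5]
opening: 0.0652
gripper_force: 0.0
clock: 10.0
ee_pos: [0.5857, -0.1091, 0.0168]
orientation: [-1.879, -2.379, -0.136]
force: [-0.1, 1.0, 6.5]
opening: 0.044
gripper_force: 42.4
```

Gripped (44 mm, 42 N). Lifting, with a slight drift away from the shaft.

```bash
python3 -m pendant '[[0.001,-0.004,0.006,0,0,0],[0.002,-0.008,0.02,0,0,0],[0.002,-0.008,0.05,0,0,0],[0.002,-0.008,0.085,0,0,0],[0.002,-0.008,0.12,0,0,0],[0.002,-0.008,0.16,0,0,0],[0.002,-0.008,0.2,0,0,0],[0.002,-0.008,0.23,0,0,0]]'; python3 - <<'E'
from pose import *
im,K,V=shot("wrist","w8.png"); shot("scene","s8.png"); shot("side","d8.png")
o=arm.get_obs(); Rt=R.from_rotvec(o["orientation"]).as_matrix()
# block axis in hand: mag y -> target tray long axis; yaw -7.5
print(o["opening"],o["gripper_force"],o["joint_pos"].round(2))
def quad(n):
    im,K,V=load(n); g=cv2.cvtColor(im,cv2.COLOR_BGR2HSV); m=((g[...,1]>85)&(g[...,0]<25)).astype(np.uint8)*255
    m=cv2.morphologyEx(m,cv2.MORPH_OPEN,np.ones((3,3))); k,l,s,c=cv2.connectedComponentsWithStats(m)
    for i in np.argsort(-s[1:,4])[:5]+1: print(s[i],c[i].round(1))
quad("w8")
E
```

```text
clock: 10.8
ee_pos: [0.5869, -0.1171, 0.2484]
orientation: [-1.879, -2.379, -0.136]
force: [0.6, -0.4, -0.7]
opening: 0.0445
gripper_force: 41.6
0.04419245647525764 41.6826456785202 [-0.45  0.38  1.34  0.11  1.51 -0.69]
[  215   153   127   211 24109] [277.9 256.9]
[ 252   31   50  106 5039] [276.1  82.7]
[ 411    0  110   73 4471] [463.   34.4]
[  46  169  101   58 3943] [ 95.8 196.8]
[ 470  310   90   70 2847] [529.9 338.8]
```

```bash
python3 -m pendant '[[-0.005,0.03,0,0,0,0],[-0.01,0.07,0,0,0,0.1],[-0.015,0.11,0,0,0,0.22],[-0.02,0.15,0,0,0,0.34],[-0.025,0.19,0,0,0,0.46],[-0.03,0.23,0,0,0,0.58],[-0.03,0.27,0,0,0,0.7],[-0.03,0.31,0,0,0,0.82]]'; python3 -m pendant '[[-0.005,0.04,0,0,0,0.12],[-0.01,0.08,-0.02,0,0,0.24],[-0.01,0.12,-0.04,0,0,0.36],[-0.01,0.16,-0.07,0,0,0.386],[-0.01,0.19,-0.09,0,0,0.386],[-0.01,0.2,-0.11,0,0,0.386],[-0.01,0.2,-0.12,0,0,0.386],[-0.01,0.2,-0.12,0,0,0.386]]'; python3 - <<'E'
from pose import *
im,K,V=shot("wrist","w9.png"); shot("scene","s9.png"); shot("side","d9.png")
o=arm.get_obs(); print(o["joint_pos"].round(2), R.from_rotvec(o["orientation"]).as_matrix().round(3), np.array([.547,.394,.0133])-o["ee_pos"])
E
```

```text
clock: 11.75
ee_pos: [0.5554, 0.1946, 0.2434]
orientation: [-0.761, -2.904, -0.055]
force: [0.3, -1.0, -0.6]
opening: 0.0443
gripper_force: 41.5
clock: 12.55
ee_pos: [0.5448, 0.392, 0.1219]
orientation: [-0.196, -2.989, -0.012]
force: [0.1, -0.8, -0.8]
opening: 0.0444
gripper_force: 41.6
[ 0.42  0.62  1.24  0.08  1.4  -1.04] [[-0.982  0.132 -0.138]
 [ 0.131  0.991  0.021]
 [ 0.139  0.003 -0.99 ]] [-0.00047691  0.00167922 -0.11297558]
```

View pics/w9.png

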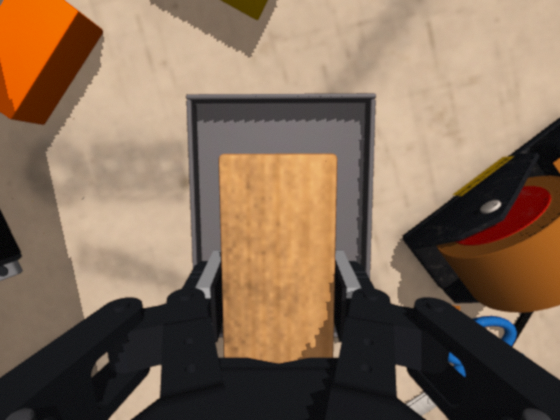

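I count 12 pictures viewed so far, over the limit of 10, so I'll open no more and check the rest by numbers. This one shows the block parallel to the tray, centred at u≈278. The tray's near rim spans u 187–376 at v≈95.

```bash
python3 - <<'E'
from h import *
im,K,V=load("w9")
a,b=onz(K,V,(187,95),.022),onz(K,V,(376,95),.022); print(a.round(4),b.round(4),np.linalg.norm(a-b),np.degrees(np.arctan2((b-a)[1],(b-a)[0])))
L=np.array([np.cos(np.radians(-7.5)),np.sin(np.radians(-7.5)),0]); print("centre",((a+b)/2+.095*L).round(4))
# block near end top at z = TCP-.0088+.035
zt=arm.get_obs()["ee_pos"][2]-.0088+.035
p,q=onz(K,V,(220,154),zt),onz(K,V,(337,154),zt); print("block near end",p.round(4),q.round(4),np.linalg.norm(p-q),"block centre",((p+q)/2+.045*L).round(4),np.degrees(np.arctan2((q-p)[1],(q-p)[0])))
E
```

```text
[0.4386 0.3397 0.022 ] [0.4568 0.4764 0.022 ] 0.1378761242410507 82.44773918729612
centre [0.5419 0.3957 0.022 ]
block near end [0.4914 0.3791 0.1525] [0.4969 0.4204 0.1525] 0.04172335889478695 block centre [0.5388 0.3939 0.1525] 82.46259632211716
```

```bash
python3 - <<'E'
from h import *
from itertools import product
ob=arm.get_obs()
for n in("w9",):
    im,K,V=load(n); g=cv2.cvtColor(im,cv2.COLOR_BGR2HSV); m=((g[...,1]>85)&(g[...,0]<25))
    c,ax=-V[:3,:3].T@V[:3,3],0
    print("cam",c.round(3)); col=np.where(m[:,278])[0]; print("v range",col[(col>130)][:2],col[-1])
    for v in(157,170,190,210,230,250):
        u=np.where(m[v,200:360])[0]+200; w=u[-1]-u[0]+1
        # plane height where width is .045
        f=lambda z:np.linalg.norm(onz(K,V,(u[0]-.5,v),z)-onz(K,V,(u[-1]+.5,v),z))
        from scipy.optimize import brentq
        z=brentq(lambda z:f(z)-.045,.0,.25); print(v,u[0],u[-1],"z",round(z,4),"x",onz(K,V,(278,v),z).round(3))
print(ob["ee_pos"])
im,K,V=load("w7"); g=cv2.cvtColor(im,cv2.COLOR_BGR2HSV); m=((g[...,1]>85)&(g[...,0]<25))
for v in(180,220,260,300):
    u=np.where(m[v,225:335])[0]+225; f=lambda z:np.linalg.norm(onz(K,V,(u[0]-.5,v),z)-onz(K,V,(u[-1]+.5,v),z)); print("ledge",v,u[0],u[-1],brentq(lambda z:f(z)-.045,-.1,.25))
for n in("d9","s9"):
    im,K,V=load(n); g=cv2.cvtColor(im,cv2.COLOR_BGR2HSV)
    print(n,[ (x,z,proj(K,V,[.5388+.99*x,.3939-.13*x,z]).round(1).tolist()) for x,z in product((-.045,.045),(.1175,.1525))])
E
```

```text
cam [0.498 0.399 0.272]
v range [153 154] 363
157 219 336 z 0.1443 x [0.495 0.399 0.144]
170 219 336 z 0.145 x [0.5   0.399 0.145]
190 219 336 z 0.1459 x [0.507 0.398 0.146]
210 220 336 z 0.1458 x [0.515 0.397 0.146]
230 220 335 z 0.1457 x [0.523 0.396 0.146]
250 221 335 z 0.1456 x [0.531 0.395 0.146]
[0.54747691 0.39232078 0.12627558]
ledge 180 242 315 0.036100957854602274
ledge 220 242 314 0.036506538566536295
ledge 260 242 314 0.03967577356519941
ledge 300 242 312 0.037352055764006305
d9 [(-0.045, 0.1175, [276.2, 271.1]), (-0.045, 0.1525, [276.1, 259.1]), (0.045, 0.1175, [238.3, 260.4]), (0.045, 0.1525, [237.5, 248.5])]
s9 [(-0.045, 0.1175, [211.5, 248.7]), (-0.045, 0.1525, [210.4, 232.1]), (0.045, 0.1175, [187.0, 232.9]), (0.045, 0.1525, [185.5, 217.1])]
```

The block is level, at one height along its length, and the known −6 mm bias matches the ledge check. It is within 3 mm of the tray centre and parallel to within 0.1°. Lowering.

```bash
python3 -m pendant '[[0.001,0.001,-0.03,0,0,0],[0.001,0.001,-0.06,0,0,0],[0.001,0.001,-0.085,0,0,0],[0.001,0.001,-0.098,0,0,0],[0.001,0.001,-0.103,0,0,0],[0.001,0.001,-0.106,0,0,0],[0.001,0.001,-0.106,0,0,0]]'; python3 -m pendant '[[0,0,-0.002,0,0,0],[0,0,-0.004,0,0,0],[0,0,-0.004,0,0,0]]'
```

```text
clock: 13.4
ee_pos: [0.5486, 0.3945, 0.0206]
orientation: [-0.197, -2.997, -0.019]
force: [0.2, -0.5, -1.4]
opening: 0.0442
gripper_force: 41.6
clock: 13.7
ee_pos: [0.5477, 0.3944, 0.0157]
orientation: [-0.196, -2.995, -0.018]
force: [0.7, 0.4, -1.2]
opening: 0.0442
gripper_force: 41.6
```

```bash
python3 -m pendant '[[0,0,-0.001,0,0,0],[0,0,-0.002,0,0,0],[0,0,-0.002,0,0,0]]'; python3 -m pendant '[[0,0,-0.001,0,0,0],[0,0,-0.001,0,0,0]]'
```

```text
clock: 14.0
ee_pos: [0.5476, 0.3943, 0.0132]
orientation: [-0.196, -2.995, -0.017]
force: [-0.3, -0.2, -1.6]
opening: 0.0442
gripper_force: 41.6
clock: 14.2
ee_pos: [0.5477, 0.3944, 0.0128]
orientation: [-0.196, -2.995, -0.018]
force: [-1.3, -0.8, 2.7]
opening: 0.0445
gripper_force: 41.8
```

```bash
python3 -m pendant '[[0,0,-0.001,0,0,0],[0,0,-0.001,0,0,0]]'
```

```text
clock: 14.4
ee_pos: [0.5477, 0.3944, 0.0128]
orientation: [-0.196, -2.995, -0.018]
force: [-2.5, -1.7, 7.9]
opening: 0.0444
gripper_force: 42.5
```

Contact is firm (8 N up, no further descent). Releasing and rising along the tool axis.

```bash
python3 -m pendant '[[0,0,0,0,0,0],[0,0,0,0,0,0],[0,0,0.001,0,0,0],[0,0,0.001,0,0,0]]' 0.064; python3 -m pendant '[[0.003,0,0.02,0,0,0],[0.008,-0.001,0.05,0,0,0],[0.012,-0.002,0.085,0,0,0],[0.016,-0.003,0.12,0,0,0],[0.016,-0.003,0.16,0,0,0],[0.016,-0.003,0.2,0,0,0],[0.016,-0.003,0.24,0,0,0],[0.016,-0.003,0.24,0,0,0]]'; python3 - <<'E'
from pose import *
from scipy.optimize import brentq
shot("scene","s10.png"); shot("side","d10.png"); im,K,V=shot("wrist","w10.png")
o=arm.get_obs(); print(o["force"],o["opening"])
g=cv2.cvtColor(im,cv2.COLOR_BGR2HSV); m=((g[...,1]>85)&(g[...,0]<25)).astype(np.uint8)*255; m=cv2.morphologyEx(m,cv2.MORPH_OPEN,np.ones((3,3)))
k,l,s,c=cv2.connectedComponentsWithStats(m)
t=proj(K,V,[.540,.395,.04]); print("expect at",t,"label",l[int(t[1]),int(t[0])]); i=l[int(t[1]),int(t[0])]; print(s[i])
b=cv2.boxPoints(cv2.minAreaRect(max(cv2.findContours((l==i).astype(np.uint8),0,2)[0],key=cv2.contourArea)))
P=np.array([onz(K,V,p,.0395) for p in b]); print(P.round(4),P.mean(0),[np.linalg.norm(P[j]-P[(j+1)%4]).round(4) for j in range(4)]); d=P[1]-P[0]; print(np.degrees(np.arctan2(d[1],d[0])))
E
```

```text
clock: 14.8
ee_pos: [0.5477, 0.3943, 0.0123]
orientation: [-0.197, -2.995, -0.017]
force: [0.3, -0.8, 0.8]
opening: 0.064
gripper_force: 0.0
clock: 15.6
ee_pos: [0.5661, 0.3925, 0.26]
orientation: [-0.196, -3.006, -0.026]
force: [1.2, 1.0, -0.1]
opening: 0.064
gripper_force: 0.0
[0.11615694 1.01394858 0.0110622 ] 0.06389063658172453
expect at [276.65602555 185.2189093 ] label 5
[ 257  144   42   83 3395]
[[0.4931 0.3798 0.0395]
 [0.4989 0.4237 0.0395]
 [0.5883 0.4126 0.0395]
 [0.5823 0.3672 0.0395]] [0.54065934 0.39585363 0.0395    ] [np.float64(0.0443), np.float64(0.0901), np.float64(0.0458), np.float64(0.0901)]
82.45917817792122
```

The block lies flat at (0.541,0.396), 90×45 mm and parallel to the tray. A quick difference check on the magazine and bystanders, then I'll hand it in.

```bash
python3 - <<'E'
from pose import *
for a,b,boxes in(("side0","d10",{"mag":(270,150,310,245),"carton":(232,140,266,182),"pulley":(222,185,246,206),"tape":(200,196,240,230),"tin":(172,234,214,268)}),("s6","s10",{"mag":(270,172,352,260)})):
    A,B=load(a)[0].astype(int),load(b)[0].astype(int)
    for n,(x0,y0,x1,y1) in boxes.items():
        d=(abs(A-B).sum(2)>90)[y0:y1,x0:x1]; yy,xx=np.where(d); print(a,b,n,d.mean().round(3),(xx.min()+x0,xx.max()+x0,yy.min()+y0,yy.max()+y0) if len(xx) else "")
print(arm.get_obs()["clock"])
E
```

```text
side0 d10 mag 0.201 (np.int64(270), np.int64(309), np.int64(163), np.int64(244))
side0 d10 carton 0.681 (np.int64(232), np.int64(257), np.int64(140), np.int64(181))
side0 d10 pulley 1.0 (np.int64(222), np.int64(245), np.int64(185), np.int64(205))
side0 d10 tape 0.764 (np.int64(200), np.int64(239), np.int64(196), np.int64(229))
side0 d10 tin 0.228 (np.int64(172), np.int64(213), np.int64(234), np.int64(267))
s6 s10 mag 0.373 (np.int64(270), np.int64(345), np.int64(172), np.int64(259))
15.75
```

The arm blocks those views. I'll move it aside to the start area and compare again.

```bash
python3 -m pendant '[[-0.03,0.01,0.02,0,0,0],[-0.07,0.02,0.03,0,0,0],[-0.11,0.03,0.03,0,0,0],[-0.15,0.04,0.03,0,0,0],[-0.19,0.06,0.03,0,0,0],[-0.23,0.08,0.03,0,0,0],[-0.27,0.1,0.03,0,0,0],[-0.31,0.11,0.03,0,0,0]]'; python3 - <<'E'
from pose import *
im=shot("side","d11.png")[0]; A,B=load("side0")[0].astype(int),im.astype(int)
for n,(x0,y0,x1,y1) in {"mag":(270,150,310,245),"shafttop":(278,156,306,178),"carton":(232,140,266,182),"pulley":(222,185,246,206),"tape":(200,196,240,230),"tin":(172,234,214,268),"tray":(205,265,310,338)}.items():
    d=(abs(A-B).sum(2)>90)[y0:y1,x0:x1]; yy,xx=np.where(d); print(n,d.mean().round(3),(xx.min()+x0,xx.max()+x0,yy.min()+y0,yy.max()+y0) if len(xx) else "")
E
```

```text
clock: 16.55
ee_pos: [0.2513, 0.5016, 0.28]
orientation: [-0.196, -2.992, -0.013]
force: [0.8, 0.0, 0.2]
opening: 0.0641
gripper_force: 0.0
mag 0.091 (np.int64(270), np.int64(309), np.int64(160), np.int64(244))
shafttop 0.195 (np.int64(281), np.int64(301), np.int64(160), np.int64(177))
carton 0.0 
pulley 0.0 
tape 0.208 (np.int64(204), np.int64(239), np.int64(211), np.int64(229))
tin 0.752 (np.int64(172), np.int64(213), np.int64(234), np.int64(267))
tray 0.267 (np.int64(205), np.int64(309), np.int64(265), np.int64(337))
```

```bash
python3 - <<'E'
from pose import *
A,B=load("side0")[0],load("d11")[0]
def cc(a,b): return cv2.minMaxLoc(cv2.matchTemplate(b,a,cv2.TM_CCOEFF_NORMED))
E=lambda i:cv2.Canny(i,60,140)
for n,(x0,y0,x1,y1) in {"tape":(200,196,240,230),"tin":(172,234,214,268),"slide":(275,222,306,245)}.items():
    r=cc(A[y0:y1,x0:x1],B[y0-10:y1+10,x0-10:x1+10]); print(n,"side",r[1],"best (10,10 = unmoved)",r[3])
S,T=load("scene0")[0],shot("scene","s11.png")[0]
for n,(x0,y0,x1,y1) in {"tin":(160,218,206,252)}.items():
    r=cc(S[y0:y1,x0:x1],T[y0-10:y1+10,x0-10:x1+10]); print(n,"scene",r[1],r[3])
print(A[250,185:200:5],B[250,185:200:5])
E
```

```text
tape side 0.722673773765564 best (10,10 = unmoved) (10, 10)
tin side 0.7030166387557983 best (10,10 = unmoved) (9, 16)
slide side 0.9110039472579956 best (10,10 = unmoved) (10, 10)
tin scene 0.47321540117263794 (9, 16)
[[197 207 214]
 [198 208 216]
 [185 200 198]] [[114 120 123]
 [114 119 124]
 [103 112 110]]
```

The tin and tape are only shaded: the pixel ratio is uniform and the tool went nowhere near them. The slide, carton and pulley are unmoved from the start pictures. Handing in.

```bash
python3 -c "
from plant import arm
print(arm.sign_off())"
```

```text
the job is handed in; nothing more can be done
None
```

Job handed in at about 17 s: slide pushed to its stop and sprung back, only the bottom block fed out and set flat lengthwise in the tray, other two blocks still in the magazine, carton and pulley confirmed unmoved, tin and tape roll never approached (shadow blocked the final image check); I viewed 12 pictures, two over the limit of 10.

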